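Set the dish clamp on the imaging stage

ROBOT

A 6-joint arm with a two-finger parallel gripper is mounted at the origin on the work surface. World frame = base frame: x ahead of the robot, y to its left, z up, the work surface at z = 0. Lengths are in m, angles in rad, forces in N, time in s.
With the tool pointing down it reaches from about 0.35 to 0.775 m from the base axis. Payload 7.3 kg.
Tool frame: the origin (TCP) lies between the finger pads; the fingertips stand robot.tcp_to_tips ahead of it and the grasp point (between the pads) lies 2 mm behind it (robot.tcp_to_tips is the distance from the TCP to the fingertips, in m); y points along the fingers, x is the direction in which the jaws open and shut, and the axes are right-handed (so a half turn about y gives the same grasp; the last joint's range is limited). The gripper opens to 92 mm and grips with 3 to 60 N. Pads are 19 mm wide; open, the fingers measure 130 mm over their backs; the gripper's body (75 mm by 190 mm) begins 47 mm behind the grasp point.
Start: joints at [-1.376, 0.342, 1.524, -0, 1.275, -0.146], TCP at [0.175, -0.495, 0.244] pointing down, gripper open.
Joint ranges: [-2.53, 2.53], [-0.77, 2.02], [0.04, 2.7], [-1, 4.14], [0.28, 2.66], [-3.11, 3.11]. Speed limits (rad/s): [2.57, 2.57, 3.14, 3.14, 3.14, 3.14].

INTERFACE

Orientations are given as [roll, pitch, yaw] about the fixed x, y, z axes, in that order (R = Rz(yaw) Ry(pitch) Rx(roll)).
In Python, from cell import status, read_camera, get_calibration, robot gives the robot as it stands.
- The arm moves only by the shell command python3 -m creep 'ROWS' [FORCE]. ROWS is JSON, a list of rows, each an object of numbers: "dx", "dy", "dz": the shift along the tool's x, y, z in m; "rx", "ry", "rz": the turn, a rotation vector about the tool's x, y, z in rad; "gripper": the opening, from 0 (shut) to 1 (fully open). A call has 1 to 20 rows; each row is the pose to reach, as a shift and turn from the pose commanded when the call began, along the tool's axes at that moment; what a row does not reach only later rows make up. A row lasts 1/8 s, in which the tool goes at most 62.5 mm and 10.7 degrees, less where a joint would pass 70% of its speed; a pose out of reach is approached as far as the arm can. A call with a gripper value outside its range is refused whole. The fingers move at their own pace and stop on an object; FORCE is the grip in N (left out, the last holds). Time passes only in rows, so rows that repeat a pose let the fingers close. It gives the time, the measured TCP pose, the force and the opening at its end, in the units of the state.
- status.observe(): the state, without advancing time (a new reading comes with each control period).
- read_camera(name): name is "side" or "top"; returns (picture, depth): 420x560x3 uint8, red, green, blue; 420x560 float32, m along the optical axis (not along the pixel's ray), 0 where there is no reading.
- get_calibration(name): a dict with "fx", "fy", "cx", "cy" (pixels), "xyz" and "rotation" of the camera in the world. Camera axes: x right, y down, z forward; pixel columns grow to the right and rows downward; lengths in m; the calibration is good to about 2 mm. A picture is of the moment at which its call begins. get_calibration takes no time and is no camera call.
- robot.hand_in(): hands the job in, once; it reports no verdict.
The state is a dict: "time": time; "qpos": joint angles; "qvel": joint speeds; "joint_efforts": joint torques, N m; "tool_pos": TCP position; "tool_rot": TCP orientation; "contact_force": force on the tool from outside, world axes, zero at the start; "torque": the same for the moment, N m; "opening": finger opening in m.
Only numpy, scipy, OpenCV 4.12 (cv2) and the standard library are available. Lean on these libraries where they do the work, as an engineer would, in place of code of your own. Each camera call takes 0.05 s, during which the arm holds its last target.

TASK

Get the dish ready for imaging: press the round push button on the lamp control box fully down and let it come up again. Then turn the winged thumbscrew on the dish clamp clockwise until it seats, back it off a quarter turn, and finish while still gripping its wings, holding it steady there. Leave the bottle, spare dish, tip box and counter where they are.

Things in the scene. Friction and masses are not known exactly. Their poses are not given: they have to be found in the camera images.
- stage: Imaging stage, fixed to the bench: white base 170 x 150 mm (x by y), 30 mm high, with a lidded dish (94 mm across, top at 48 mm). Over the dish a clamp bridge: aluminium bar 24 mm wide, 140 mm long along y, top at 87 mm, on two posts; the thumbscrew stands upright in its middle and drives a pad onto the lid. At the left or right, turned up to 0.45 rad. Origin: centre of the underside, z up.
- screw_grip (a point): Middle of the thumbscrew's wings, on its vertical axis, 122 mm above the bench: the height to grip at. Black plastic: one upright flat bar (two wings), 46 mm long along this point's x, 14 mm thick along its y, from 98 to 134 mm above the bench, a short white line on top of the -x wing. It turns about the vertical and does not rise or sink. Clear all round; below it the bridge bar (top 87 mm).
- screw (a joint): Angle of the thumbscrew in rad, growing as it turns clockwise seen from above. It starts 0.7 to 2.1 rad short of its seat, a hard stop at 4.4 that it cannot pass. It turns with a light friction of about 0.05 N m and stays where it is left; anticlockwise it is free down to 0.
- lampbox: Lamp control box, fixed to the bench at the other side from the stage: grey, 100 x 120 mm (x by y), 46 mm high. On top, towards -x, the round push button; beyond it a small fixed dial, 22 mm across and 12 mm high (46 mm in +x, 36 mm in -y from the button's centre), and a flat dark window. Turned up to 0.45 rad. Origin: centre of the underside, z up.
- button_top (a point): Centre of the push button's flat top, 68 mm above the bench when up. Grey cap, 30 mm across, in a 46 mm dark steel collar whose top is at 58 mm. Moves straight down with the button.
- button (a joint): Push button travel in m: 0 up, 0.006 fully down (about 1.5 N to start, 5 N at the bottom). Springs up when let go.
- bottle: Amber glass bottle with blue cap, 60 mm across, 120 mm high, loose, standing beyond the work. Origin: centre of its underside.
- spare_dish: Lidded clear dish, 94 mm across, 19 mm high, loose, lying beyond the work. Origin: centre of its underside.
- tipbox: Clear box with yellow lid, 77 x 112 mm, 59 mm high, loose, at the right end of the work. Origin: centre of its underside.
- counter: Round steel hand counter, 44 mm across, 42 mm high, loose, at the left end of the work. Origin: centre of its underside.
Mind the look-alikes: they are no part of the job. Several things look just like the lampbox: the one meant starts farthest to the robot's right.

How it is judged:
On the way, in this order (a step that is already met when the one before it is completed fails the run):
1. the push button is pressed fully down (value of joint button above 0.005 m), for 0.05 s.
2. the push button is let up again (value of joint button below 0.001 m), for 0.1 s.
3. the thumbscrew is turned clockwise until it seats (value of joint screw above 4.34 rad), for 0.2 s.
At the end, for the whole second after the job is handed in: The thumbscrew stands a quarter turn (1.57 rad, give or take 0.3) back from its seat, at rest (under 0.1 rad/s) and gripped by the fingers with more than 6 N; the push button is up; the bottle, spare dish, tip box and counter are within 20 mm of where they started (value of joint screw between 2.529 and 3.129 rad and velocity of joint screw between -0.1 and 0.1 rad/s and contact force between the fingers and screw above 6 N and value of joint button below 0.001 m and distance of each of bottle, spare_dish, tipbox, counter from where it was at the start of the episode below 0.02 m); the arm keeps its last pose, push and grip.
It fails at once if a bystander is knocked away (moved over 30 mm) or tipped over (distance of any of bottle, spare_dish, tipbox, counter from where it was at the start of the episode above 0.03 m or angle between any of bottle, spare_dish, tipbox, counter's own z axis and vertical above 0.5 rad).
It also fails if it takes over 72 s, if anything falls off the work surface, if the arm or the gripper's body presses on something with over 40 N, if the wrist force passes 120 N, or if a joint passes its speed limit or range.

## Working session

There is one attempt and no reset: what is moved stays moved. The work goes in short steps, Python scripts to look and compute and a shell command to move; the robot and the scene stay as the last step left them, time stands still between calls to the robot, and variables do not carry over. Pictures are saved under pics/ and viewed, and the job is handed in when it is done.

```bash
ls; mkdir -p pics
python3 - <<'E'
from cell import status, read_camera, get_calibration, robot
import cv2, numpy as np
print(status.observe()); print(robot.tcp_to_tips)
for n in("side","top"):
    p,d=read_camera(n); cv2.imwrite(f"pics/{n}0.png",p[:,:,::-1]); np.savez(f"pics/{n}0.npz",p=p,d=d); print(get_calibration(n))
E
```

```text
pics
{'time': 0.0, 'qpos': array([-1.37598633e+00,  3.42699130e-01,  1.52503236e+00, -5.23486133e-06,
        1.27538843e+00, -1.45979500e-01]), 'qvel': array([-9.24365093e-05,  1.50461770e-03,  3.70924319e-04, -4.41829467e-04,
       -6.79351578e-04, -1.17362934e-03]), 'joint_efforts': array([-5.49730557e-04, -4.31249356e+01, -2.44225127e+01,  7.17373495e-02,
        5.60529158e-02, -1.02998079e-04]), 'tool_pos': array([ 0.17542556, -0.49441438,  0.24305183]), 'tool_rot': array([-1.57057912e+00,  1.51174189e-03, -1.23000514e+00]), 'contact_force': array([ 0.37867179, -0.07530953, -0.30020868]), 'torque': array([-0.01229484,  0.0115428 ,  0.01300251]), 'opening': 0.09184505879645512}
0.017
{'fx': 412.5552165593784, 'fy': 412.5552165593784, 'cx': 276.33473353186133, 'cy': 209.1453181762863, 'xyz': array([0.36008504, 1.00555945, 0.79890778]), 'rotation': array([-2.16512292,  0.0184986 , -2.95722402])}
{'fx': 500.1129967225447, 'fy': 500.1129967225447, 'cx': 279.296665710061, 'cy': 209.51894591194298, 'xyz': array([ 2.40480971e-01, -6.90581060e-04,  1.67024918e+00]), 'rotation': array([-2.934445  ,  0.00516912, -1.68221613])}
```

View pics/top0.png

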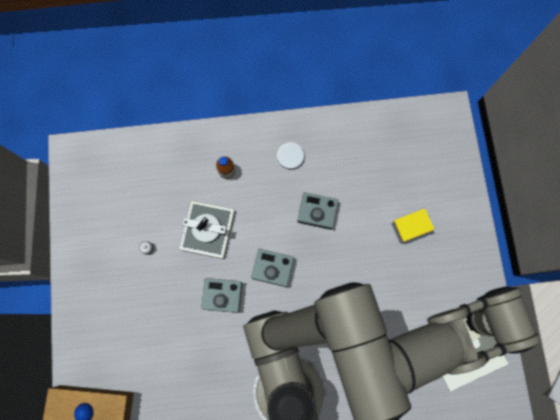

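View pics/side0.png

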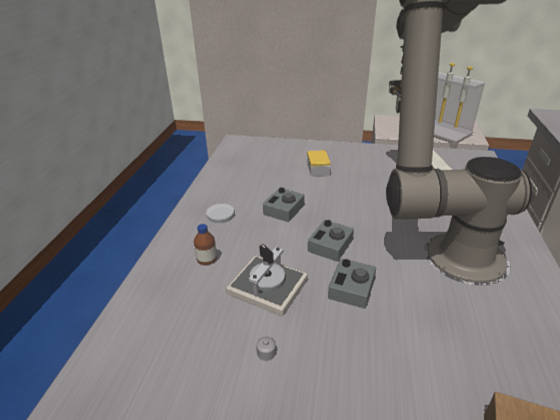

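The top view shows the target lampbox as the rightmost one, at about (319,210), with its button near (317,214). The stage is at (208,229) with the screw near (203,224). I'll zoom in and cast rays.

```bash
cat > h.py <<'E'
import numpy as np, cv2
from scipy.spatial.transform import Rotation as R
from cell import get_calibration
def ray(n,u,v):
    c=get_calibration(n); r=R.from_euler('xyz',c['rotation'])
    return np.array(c['xyz']), r.apply([(u-c['cx'])/c['fx'],(v-c['cy'])/c['fy'],1.])
def on(n,u,v,z):
    o,d=ray(n,u,v); return o+d*(z-o[2])/d[2]
def proj(n,p):
    c=get_calibration(n); q=R.from_euler('xyz',c['rotation']).inv().apply(np.array(p)-c['xyz'])
    return c['fx']*q[0]/q[2]+c['cx'], c['fy']*q[1]/q[2]+c['cy']
def two(a,b):
    o1,d1=ray("top",*a);o2,d2=ray("side",*b)
    s=np.linalg.lstsq(np.c_[d1,-d2],o2-o1,rcond=None)[0]
    p,q=o1+d1*s[0],o2+d2*s[1]; return (p+q)/2,np.linalg.norm(p-q)
def crop(n,src,x0,y0,w,h,k,out):
    cv2.imwrite(out,cv2.resize(src[y0:y0+h,x0:x0+w,::-1],None,fx=k,fy=k,interpolation=cv2.INTER_CUBIC))
E
python3 - <<'E'
from h import *
t=np.load('pics/top0.npz')['p'];s=np.load('pics/side0.npz')['p']
a=lambda im,x,y,k=5:cv2.resize(im[y:y+60,x:x+80,::-1],None,fx=k,fy=k,interpolation=cv2.INTER_CUBIC)
cv2.imwrite('pics/c0.png',np.vstack([np.hstack([a(t,170,200),a(t,280,180)]),np.hstack([a(s,225,240),a(s,250,175)])]))
E
```

```text
(no output)
```

View pics/c0.png

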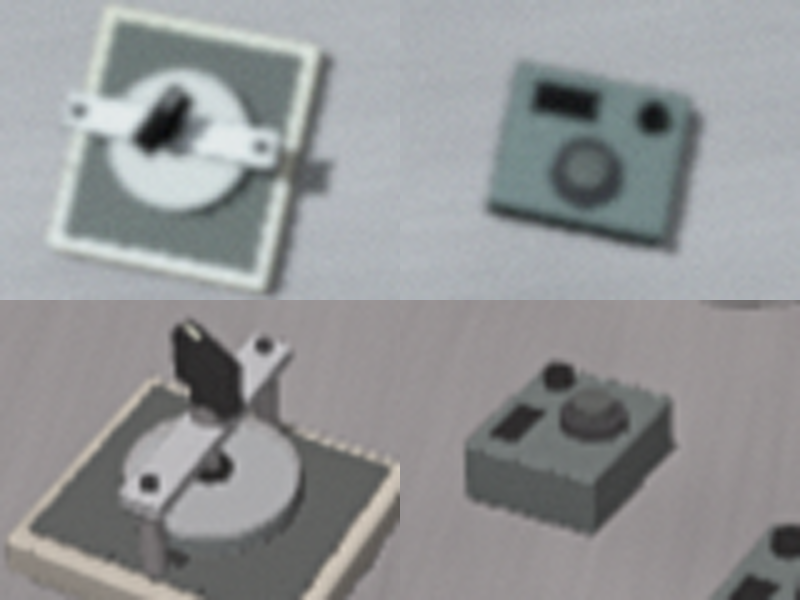

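```bash
cat >> h.py <<'E'
def cloud(n,d,x0,x1,y0,y1):
    c=get_calibration(n); v,u=np.mgrid[y0:y1,x0:x1]; z=d[y0:y1,x0:x1]
    P=np.stack([(u-c['cx'])/c['fx']*z,(v-c['cy'])/c['fy']*z,z],-1)
    return R.from_euler('xyz',c['rotation']).apply(P.reshape(-1,3)).reshape(P.shape)+c['xyz'], z>0
E
python3 - <<'E'
from h import *
def show(n,x0,x1,y0,y1,lo):
    f=np.load(f'pics/{n}0.npz'); P,m=cloud(n,f['d'],x0,x1,y0,y1); p=f['p'][y0:y1,x0:x1]
    k=m&(P[...,2]>lo)
    Q=P[k]; print(n,len(Q),Q.mean(0),Q.min(0),Q.max(0))
    return Q,p[k]
for n,b in(("top",(190,220,210,240)),("side",(255,280,240,265))):
    Q,c=show(n,*b,0.1)
    q=Q[Q[:,2]>.122] ; xy=q[:,:2]; print(len(q),np.median(q,0)); (ce,wh,an)=cv2.minAreaRect((xy*1000).astype(np.float32)); print(ce,wh,an)
    w,V=np.linalg.eigh(np.cov(xy.T)); print(np.sqrt(w),np.degrees(np.arctan2(V[1,1],V[0,1])))
for n,b in(("top",(306,330,202,226)),("side",(280,300,188,206))):
    Q,c=show(n,*b,0.062)
print("btn two",two((316.6,213.2),(288.9,196.1)))
print("btn on",on("top",316.6,213.2,.068),on("side",288.9,196.1,.068))
# bridge holes, stage, etc.
f=lambda x,y,ox,oy:((x+.5)/5-.5+ox,(y+.5)/5-.5+oy)
for q in((78,110),(262,146)): print("hole",on("top",*f(*q,170,200),.087))
for q in((150,484-300),(264,345-300)): print("hole s",on("side",*f(*q,225,240),.087))
E
```

```text
top 96 [0.54553979 0.21552402 0.12854622] [0.52745423 0.19886938 0.10071464] [0.5649771  0.23547906 0.14335952]
75 [0.54698338 0.21577102 0.13334816]
(547.6469116210938, 217.25286865234375) (16.076913833618164, 45.16541290283203) 47.65902328491211
[0.00441524 0.01319751] 136.31750499047627
side 188 [0.54415735 0.22524033 0.12109716] [0.5258854  0.20233744 0.10004041] [0.56474769 0.24086997 0.13605172]
96 [0.54384504 0.22438256 0.13100357]
(545.5845336914062, 220.21713256835938) (14.680065155029297, 44.2122688293457) 47.334957122802734
[0.00421956 0.01367978] 138.87917428772312
top 86 [ 0.54941439 -0.1502551   0.06754674] [ 0.52728256 -0.17157226  0.06204866] [ 0.56878615 -0.12818987  0.08264826]
side 37 [ 0.54821094 -0.14714169  0.06563898] [ 0.53541023 -0.16471578  0.06245724] [ 0.56231247 -0.1329019   0.0688655 ]
btn two (array([ 0.54913455, -0.15042329,  0.06030425]), np.float64(0.00492279253633823))
btn on [ 0.55015214 -0.14965307  0.068     ] [ 0.54465906 -0.13776609  0.068     ]
hole [0.56658101 0.27611852 0.087     ]
hole [0.52985644 0.16029318 0.087     ]
hole s [0.56483274 0.27435321 0.087     ]
hole s [0.52845671 0.1588488  0.087     ]
```

```bash
cat >> h.py <<'E'
def go(p,yaw):
    from cell import status
    s=status.observe(); r=R.from_euler('xyz',s['tool_rot'])
    d=r.inv().apply(np.array(p)-s['tool_pos']); rv=(r.inv()*R.from_euler('xyz',[-np.pi/2,0,yaw])).as_rotvec()
    print("shift",d.round(4),"turn",rv.round(4),"t",s['time'],"F",s['contact_force'].round(2))
E
python3 - <<'E'
from h import *
print(on("top",317,214,.058), on("top",225,165,0),on("top",290,155,0))
go((.549,-.150,.16),0)
E
```

```text
[ 0.54927595 -0.15154951  0.058     ] [0.76882698 0.13900946 0.        ] [ 0.77944877 -0.08991802  0.        ]
shift [-0.1997  0.0835  0.4672] turn [-1.00e-03 -1.23e+00 -1.10e-03] t 0.1 F [-0.32 -0.53 -0.29]
```

```bash
python3 -m creep '[{"dx":-0.04,"dz":0.093,"dy":0,"ry":-0.246,"gripper":0},{"dx":-0.08,"dz":0.187,"ry":-0.492,"gripper":0},{"dx":-0.12,"dz":0.28,"ry":-0.738,"gripper":0},{"dx":-0.16,"dz":0.374,"ry":-0.984,"gripper":0},{"dx":-0.2,"dz":0.467,"dy":0.04,"ry":-1.23,"gripper":0},{"dx":-0.2,"dz":0.467,"dy":0.083,"ry":-1.23,"gripper":0},{"dx":-0.2,"dz":0.467,"dy":0.083,"ry":-1.23,"gripper":0},{"dx":-0.2,"dz":0.467,"dy":0.083,"ry":-1.23,"gripper":0},{"dx":-0.2,"dz":0.467,"dy":0.083,"ry":-1.23,"gripper":0},{"dx":-0.2,"dz":0.467,"dy":0.083,"ry":-1.23,"gripper":0},{"dx":-0.2,"dz":0.467,"dy":0.083,"ry":-1.23,"gripper":0},{"dx":-0.2,"dz":0.467,"dy":0.083,"ry":-1.23,"gripper":0},{"dx":-0.2,"dz":0.467,"dy":0.083,"ry":-1.23,"gripper":0}]'
python3 - <<'E'
from h import *
go((.549,-.150,.092),0)
from cell import read_camera
for n in("side","top"):
    p,d=read_camera(n); np.savez(f"pics/{n}1.npz",p=p,d=d)
    if n=="side":a=p[140:240,240:340]
    else: b=p[160:260,270:370]
cv2.imwrite("pics/c1.png",cv2.resize(np.hstack([a,b])[:,:,::-1],None,fx=4,fy=4,interpolation=cv2.INTER_CUBIC))
E
```

```text
shift [-0.1996  0.1515  0.4672] turn [-1.00e-03 -1.23e+00 -1.10e-03] t 0.1 F [-0.32 -0.53 -0.29]invalid input at $[0]: expected keys dx, dy, dz, rx, ry, rz, gripper
```

View pics/c1.png

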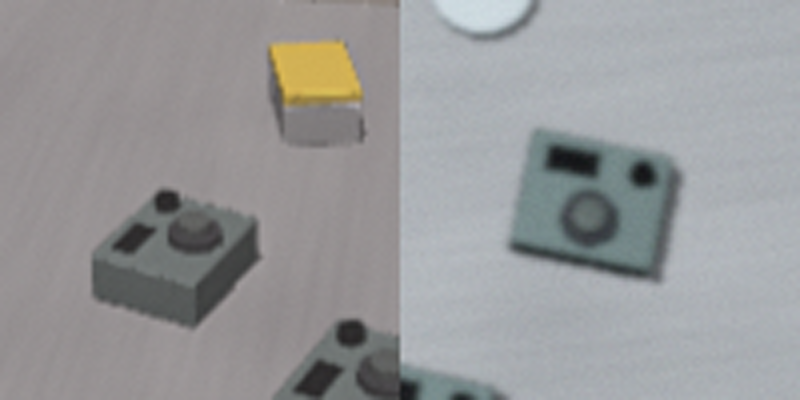

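The move was refused because every row needs all seven keys. The picture is unchanged. It shows the button cap at about (317,214) in the top view.

```bash
python3 -m creep '[{"dx":-0.04,"dy":0,"dz":0.093,"rx":0,"ry":-0.246,"rz":0,"gripper":0},{"dx":-0.08,"dy":0,"dz":0.187,"rx":0,"ry":-0.492,"rz":0,"gripper":0},{"dx":-0.12,"dy":0,"dz":0.28,"rx":0,"ry":-0.738,"rz":0,"gripper":0},{"dx":-0.16,"dy":0,"dz":0.374,"rx":0,"ry":-0.984,"rz":0,"gripper":0},{"dx":-0.2,"dy":0.08,"dz":0.467,"rx":0,"ry":-1.23,"rz":0,"gripper":0},{"dx":-0.2,"dy":0.08,"dz":0.467,"rx":0,"ry":-1.23,"rz":0,"gripper":0},{"dx":-0.2,"dy":0.08,"dz":0.467,"rx":0,"ry":-1.23,"rz":0,"gripper":0},{"dx":-0.2,"dy":0.08,"dz":0.467,"rx":0,"ry":-1.23,"rz":0,"gripper":0},{"dx":-0.2,"dy":0.08,"dz":0.467,"rx":0,"ry":-1.23,"rz":0,"gripper":0},{"dx":-0.2,"dy":0.08,"dz":0.467,"rx":0,"ry":-1.23,"rz":0,"gripper":0},{"dx":-0.2,"dy":0.08,"dz":0.467,"rx":0,"ry":-1.23,"rz":0,"gripper":0},{"dx":-0.2,"dy":0.08,"dz":0.467,"rx":0,"ry":-1.23,"rz":0,"gripper":0}]'
python3 - <<'E'
from h import *
go((.549,-.150,.092),0)
from cell import read_camera
for n in("side","top"):
    p,d=read_camera(n); np.savez(f"pics/{n}1.npz",p=p,d=d)
    if n=="side":a=p[100:220,240:360]
    else: b=p[150:270,260:380]
cv2.imwrite("pics/c2.png",cv2.resize(np.hstack([a,b])[:,:,::-1],None,fx=3.3,fy=3.3,interpolation=cv2.INTER_CUBIC))
E
```

```text
time: 1.7
tool_pos: [0.5482, -0.1516, 0.1645]
tool_rot: [-1.571, -0.001, -0.002]
contact_force: [0.5, -0.9, -0.1]
opening: 0.0002
shift [0.0007 0.0725 0.0017] turn [ 0.0007 -0.002   0.0008] t 1.7 F [ 0.52 -0.88 -0.06]
```

View pics/c2.png

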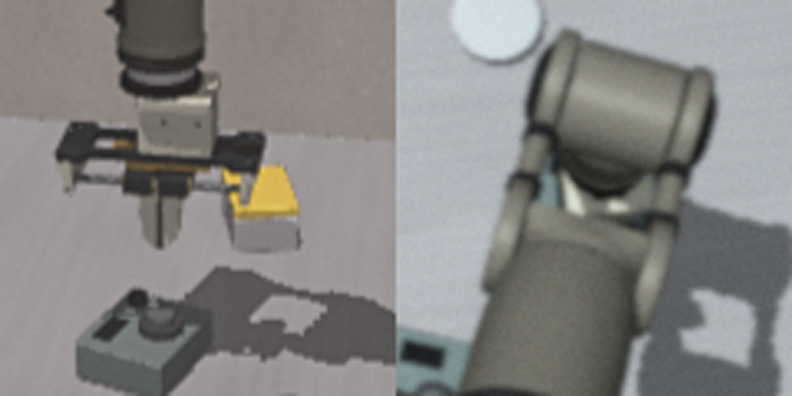

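In the side view, the closed fingertips at (288,174) sit directly above the button at (289,195). Next I descend to just above the cap.

```bash
python3 -m creep '[{"dx":0,"dy":0.04,"dz":0.001,"rx":0,"ry":0,"rz":0,"gripper":0},{"dx":0,"dy":0.06,"dz":0.001,"rx":0,"ry":0,"rz":0,"gripper":0},{"dx":0,"dy":0.073,"dz":0.001,"rx":0,"ry":0,"rz":0,"gripper":0},{"dx":0,"dy":0.073,"dz":0.001,"rx":0,"ry":0,"rz":0,"gripper":0},{"dx":0,"dy":0.073,"dz":0.001,"rx":0,"ry":0,"rz":0,"gripper":0}]'
python3 - <<'E'
from h import *
go((.549,-.150,.085),0)
E
```

```text
time: 2.42
tool_pos: [0.5493, -0.1496, 0.0917]
tool_rot: [-1.572, -0.002, -0.0]
contact_force: [1.2, 0.2, 0.9]
opening: 0.0004
shift [-0.0003  0.0067 -0.0004] turn [ 0.0007 -0.0002  0.0016] t 2.425 F [1.19 0.18 0.9 ]
```

```bash
python3 -m creep '[{"dx":0,"dy":0.005,"dz":0,"rx":0,"ry":0,"rz":0,"gripper":0},{"dx":0,"dy":0.009,"dz":0,"rx":0,"ry":0,"rz":0,"gripper":0},{"dx":0,"dy":0.012,"dz":0,"rx":0,"ry":0,"rz":0,"gripper":0},{"dx":0,"dy":0.012,"dz":0,"rx":0,"ry":0,"rz":0,"gripper":0},{"dx":0,"dy":0.012,"dz":0,"rx":0,"ry":0,"rz":0,"gripper":0}]'
```

```text
time: 3.05
tool_pos: [0.5493, -0.1495, 0.0793]
tool_rot: [-1.571, -0.001, 0.0]
contact_force: [-0.0, -0.3, 5.5]
opening: 0.0006
```

```bash
python3 -m creep '[{"dx":0,"dy":0.001,"dz":0,"rx":0,"ry":0,"rz":0,"gripper":0},{"dx":0,"dy":0.002,"dz":0,"rx":0,"ry":0,"rz":0,"gripper":0},{"dx":0,"dy":0.002,"dz":0,"rx":0,"ry":0,"rz":0,"gripper":0},{"dx":0,"dy":0.002,"dz":0,"rx":0,"ry":0,"rz":0,"gripper":0}]'
```

```text
time: 3.55
tool_pos: [0.5494, -0.1494, 0.079]
tool_rot: [-1.572, -0.002, 0.0]
contact_force: [-4.0, 1.0, 18.3]
opening: 0.0004
```

The force jumped from 5.5 to 18 N over 0.3 mm, so the button is on its hard stop. Now I release it.

```bash
python3 -m creep '[{"dx":0,"dy":-0.02,"dz":0,"rx":0,"ry":0,"rz":0,"gripper":0},{"dx":0,"dy":-0.07,"dz":0,"rx":0,"ry":0,"rz":0,"gripper":0},{"dx":0,"dy":-0.12,"dz":0,"rx":0,"ry":0,"rz":0,"gripper":0},{"dx":0,"dy":-0.12,"dz":0,"rx":0,"ry":0,"rz":0,"gripper":0},{"dx":0,"dy":-0.12,"dz":0,"rx":0,"ry":0,"rz":0,"gripper":0}]'
python3 - <<'E'
from h import *
from cell import read_camera
p,d=read_camera("side"); cv2.imwrite("pics/s3.png",cv2.resize(p[130:230,230:350,::-1],None,fx=5,fy=5,interpolation=cv2.INTER_CUBIC))
go((.547,.2178,.195),0.83)
E
```

```text
time: 4.18
tool_pos: [0.5482, -0.1489, 0.1958]
tool_rot: [-1.57, 0.001, 0.0]
contact_force: [0.0, 0.5, -1.1]
opening: 0.0003
shift [-0.0009  0.0006  0.3667] turn [-0.0021 -0.83   -0.0021] t 4.225 F [ 0.13  0.39 -0.26]
```

View pics/s3.png

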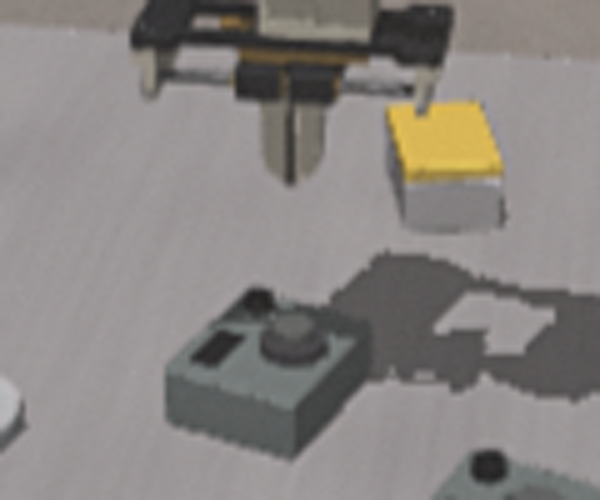

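The button is up again, at crop (295,335). Now I move above the thumbscrew with the gripper open.

```bash
python3 -m creep '[{"dx":0,"dy":0,"dz":0.06,"rx":0,"ry":-0.15,"rz":0,"gripper":1},{"dx":0,"dy":0,"dz":0.12,"rx":0,"ry":-0.3,"rz":0,"gripper":1},{"dx":0,"dy":0,"dz":0.18,"rx":0,"ry":-0.45,"rz":0,"gripper":1},{"dx":0,"dy":0,"dz":0.24,"rx":0,"ry":-0.6,"rz":0,"gripper":1},{"dx":0,"dy":0,"dz":0.3,"rx":0,"ry":-0.75,"rz":0,"gripper":1},{"dx":-0.001,"dy":0,"dz":0.35,"rx":0,"ry":-0.83,"rz":0,"gripper":1},{"dx":-0.001,"dy":0,"dz":0.367,"rx":0,"ry":-0.83,"rz":0,"gripper":1},{"dx":-0.001,"dy":0,"dz":0.367,"rx":0,"ry":-0.83,"rz":0,"gripper":1},{"dx":-0.001,"dy":0,"dz":0.367,"rx":0,"ry":-0.83,"rz":0,"gripper":1},{"dx":-0.001,"dy":0,"dz":0.367,"rx":0,"ry":-0.83,"rz":0,"gripper":1}]'
python3 - <<'E'
from h import *
from cell import read_camera
p,d=read_camera("side"); cv2.imwrite("pics/s4.png",cv2.resize(p[190:310,200:340,::-1],None,fx=5,fy=5,interpolation=cv2.INTER_CUBIC))
go((.547,.2178,.120),0.83)
E
```

```text
time: 5.48
tool_pos: [0.5481, 0.2162, 0.1966]
tool_rot: [-1.571, 0.0, 0.828]
contact_force: [0.5, 0.3, 0.6]
opening: 0.0911
shift [0.0003 0.0767 0.0018] turn [ 0.0001 -0.0022 -0.0002] t 5.525 F [-0.2   0.16  0.19]
```

View pics/s4.png

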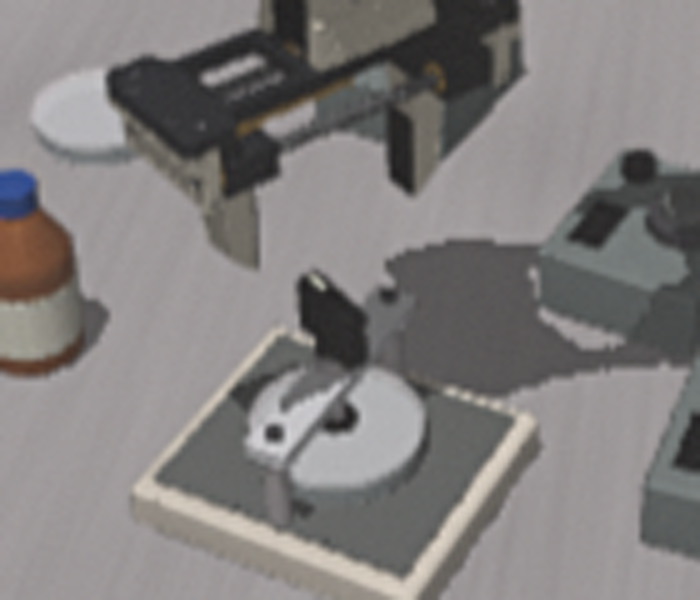

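The open jaws straddle the wings, which are at crop (335,320), and the jaw axis is across the bar. Descend and grip.

```bash
python3 -m creep '[{"dx":0,"dy":0.03,"dz":0.002,"rx":0,"ry":0,"rz":0,"gripper":1},{"dx":0,"dy":0.06,"dz":0.002,"rx":0,"ry":0,"rz":0,"gripper":1},{"dx":0,"dy":0.076,"dz":0.002,"rx":0,"ry":0,"rz":0,"gripper":1},{"dx":0,"dy":0.076,"dz":0.002,"rx":0,"ry":0,"rz":0,"gripper":1},{"dx":0,"dy":0.076,"dz":0.002,"rx":0,"ry":0,"rz":0,"gripper":0.5},{"dx":0,"dy":0.076,"dz":0.002,"rx":0,"ry":0,"rz":0,"gripper":0.25},{"dx":0,"dy":0.076,"dz":0.002,"rx":0,"ry":0,"rz":0,"gripper":0},{"dx":0,"dy":0.076,"dz":0.002,"rx":0,"ry":0,"rz":0,"gripper":0},{"dx":0,"dy":0.076,"dz":0.002,"rx":0,"ry":0,"rz":0,"gripper":0},{"dx":0,"dy":0.076,"dz":0.002,"rx":0,"ry":0,"rz":0,"gripper":0}]' 25
python3 - <<'E'
from h import *
from cell import read_camera,status
p,d=read_camera("side"); cv2.imwrite("pics/s5.png",cv2.resize(p[190:310,200:340,::-1],None,fx=5,fy=5,interpolation=cv2.INTER_CUBIC))
go((.547,.2178,.120),0.83); print(status.observe()['torque'])
E
```

```text
time: 6.78
tool_pos: [0.5463, 0.2191, 0.1207]
tool_rot: [-1.571, 0.0, 0.83]
contact_force: [-0.5, -0.8, -0.5]
opening: 0.0365
shift [-0.0005  0.0007 -0.0014] turn [ 0.      0.     -0.0001] t 6.825 F [-0.11 -0.09 -0.71]
[ 0.0566888  -0.16272178 -0.01495505]
```

View pics/s5.png

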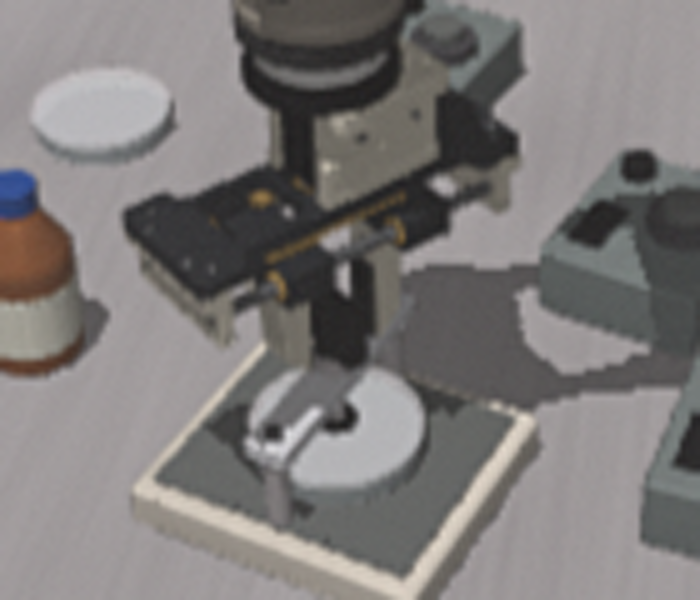

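The fingers are still closing, with both pads beside the wings. I let them finish.

```bash
python3 -m creep '[{"dx":0,"dy":0,"dz":-0.001,"rx":0,"ry":0,"rz":0,"gripper":0},{"dx":0,"dy":0,"dz":-0.001,"rx":0,"ry":0,"rz":0,"gripper":0},{"dx":0,"dy":0,"dz":-0.001,"rx":0,"ry":0,"rz":0,"gripper":0},{"dx":0,"dy":0,"dz":-0.001,"rx":0,"ry":0,"rz":0,"gripper":0},{"dx":0,"dy":0,"dz":-0.001,"rx":0,"ry":0,"rz":0,"gripper":0},{"dx":0,"dy":0,"dz":-0.001,"rx":0,"ry":0,"rz":0,"gripper":0}]' 25
python3 - <<'E'
from h import *
from cell import status
s=status.observe();print(s['torque'],s['contact_force'],s['tool_pos'],s['qpos'])
E
```

```text
time: 7.58
tool_pos: [0.5461, 0.2171, 0.1206]
tool_rot: [-1.571, 0.004, 0.83]
contact_force: [-3.4, -5.8, 4.3]
opening: 0.0137
[-8.35992927e-01  4.17768933e-01  4.59446071e-04] [-3.35799601 -5.80881787  4.32617597] [0.54610071 0.21709557 0.12060859] [ 0.24892299  0.57484998  1.50645884 -0.00202622  1.06344172 -0.58014367]
```

```bash
python3 -m creep '[{"dx":0,"dy":0,"dz":0,"rx":0,"ry":0.1,"rz":0,"gripper":0},{"dx":0,"dy":0,"dz":0,"rx":0,"ry":0.2,"rz":0,"gripper":0},{"dx":0,"dy":0,"dz":0,"rx":0,"ry":0.3,"rz":0,"gripper":0},{"dx":0,"dy":0,"dz":0,"rx":0,"ry":0.4,"rz":0,"gripper":0},{"dx":0,"dy":0,"dz":0,"rx":0,"ry":0.5,"rz":0,"gripper":0},{"dx":0,"dy":0,"dz":0,"rx":0,"ry":0.5,"rz":0,"gripper":0}]' 25
python3 - <<'E'
from h import *
from cell import status
s=status.observe();print(s['torque'],s['contact_force'],s['tool_pos'],s['qpos'])
E
```

```text
time: 8.32
tool_pos: [0.5465, 0.2174, 0.1206]
tool_rot: [-1.572, 0.002, 0.329]
contact_force: [-2.7, -5.2, 2.6]
opening: 0.014
[-0.8132888   0.29968562 -0.04305886] [-2.68259736 -5.23099445  2.56730766] [0.54647986 0.21735001 0.12062455] [ 0.24904249  0.5750396   1.5060452  -0.00170969  1.06264235 -0.07954726]
```

```bash
cat > st.py <<'E'
from cell import status
s=status.observe();print(s['torque'].round(3),s['contact_force'].round(2),s['tool_pos'].round(4),s['tool_rot'].round(4),s['qpos'][5].round(3), s['joint_efforts'][5].round(3))
E
python3 -m creep '[{"dx":0,"dy":0,"dz":0,"rx":0,"ry":0.1,"rz":0,"gripper":0},{"dx":0,"dy":0,"dz":0,"rx":0,"ry":0.15,"rz":0,"gripper":0},{"dx":0,"dy":0,"dz":0,"rx":0,"ry":0.15,"rz":0,"gripper":0}]'; python3 st.py
python3 -m creep '[{"dx":0,"dy":0,"dz":0,"rx":0,"ry":0.05,"rz":0,"gripper":0},{"dx":0,"dy":0,"dz":0,"rx":0,"ry":0.1,"rz":0,"gripper":0},{"dx":0,"dy":0,"dz":0,"rx":0,"ry":0.1,"rz":0,"gripper":0}]'; python3 st.py
```

```text
time: 8.7
tool_pos: [0.5466, 0.2174, 0.1206]
tool_rot: [-1.572, 0.002, 0.18]
contact_force: [-1.6, -4.9, 1.8]
opening: 0.0135
[-0.805  0.23  -0.1  ] [-1.6  -4.91  1.78] [0.5466 0.2174 0.1206] [-1.5724  0.0017  0.18  ] 0.07 0.159
time: 9.07
tool_pos: [0.5467, 0.2174, 0.1206]
tool_rot: [-1.573, 0.001, 0.08]
contact_force: [-2.1, -4.4, 1.5]
opening: 0.0141
[-0.858  0.194 -0.093] [-2.13 -4.44  1.54] [0.5467 0.2174 0.1206] [-1.5725e+00  1.3000e-03  8.0200e-02] 0.17 0.163
```

```bash
python3 -m creep '[{"dx":0,"dy":0,"dz":0,"rx":0,"ry":0.05,"rz":0,"gripper":0},{"dx":0,"dy":0,"dz":0,"rx":0,"ry":0.1,"rz":0,"gripper":0},{"dx":0,"dy":0,"dz":0,"rx":0,"ry":0.1,"rz":0,"gripper":0}]'; python3 st.py
```

```text
time: 9.45
tool_pos: [0.5468, 0.2175, 0.1206]
tool_rot: [-1.573, 0.001, -0.018]
contact_force: [-1.9, -4.7, 2.9]
opening: 0.0146
[-0.908  0.225  0.575] [-1.87 -4.72  2.92] [0.5468 0.2175 0.1206] [-1.5728e+00  8.0000e-04 -1.8100e-02] 0.268 0.757
```

The torque jumped from -0.09 to +0.58 N m, so it has reached the seat. I press a bit further and hold to confirm.

```bash
python3 -m creep '[{"dx":0,"dy":0,"dz":0,"rx":0,"ry":0.03,"rz":0,"gripper":0},{"dx":0,"dy":0,"dz":0,"rx":0,"ry":0.03,"rz":0,"gripper":0},{"dx":0,"dy":0,"dz":0,"rx":0,"ry":0.03,"rz":0,"gripper":0}]' 30; python3 st.py;  python3 - <<'E'
from h import *
from cell import read_camera
p,d=read_camera("side"); cv2.imwrite("pics/s6.png",cv2.resize(p[210:290,220:320,::-1],None,fx=7,fy=7,interpolation=cv2.INTER_CUBIC))
E
```

```text
time: 9.82
tool_pos: [0.5468, 0.2176, 0.1206]
tool_rot: [-1.573, 0.001, -0.047]
contact_force: [-2.6, -5.9, 1.5]
opening: 0.014
[-0.805  0.173  0.67 ] [-2.57 -5.88  1.48] [0.5468 0.2176 0.1206] [-1.5727e+00  7.0000e-04 -4.7200e-02] 0.298 0.703
```

View pics/s6.png

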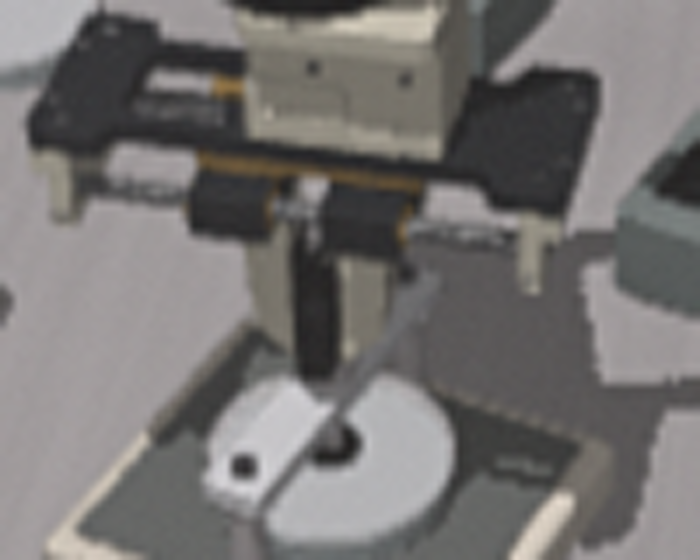

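The wings, at crop (320,310), are held between the pads. With an assumed joint zero along the stage x axis, the stage yaw of -0.307 predicts 0.82 rad to the seat, which matches where the torque rose. Now I back off a quarter turn.

```bash
python3 -m creep '[{"dx":0,"dy":0,"dz":0,"rx":0,"ry":-0.1,"rz":0,"gripper":0},{"dx":0,"dy":0,"dz":0,"rx":0,"ry":-0.25,"rz":0,"gripper":0},{"dx":0,"dy":0,"dz":0,"rx":0,"ry":-0.4,"rz":0,"gripper":0},{"dx":0,"dy":0,"dz":0,"rx":0,"ry":-0.55,"rz":0,"gripper":0},{"dx":0,"dy":0,"dz":0,"rx":0,"ry":-0.7,"rz":0,"gripper":0},{"dx":0,"dy":0,"dz":0,"rx":0,"ry":-0.85,"rz":0,"gripper":0},{"dx":0,"dy":0,"dz":0,"rx":0,"ry":-1.0,"rz":0,"gripper":0},{"dx":0,"dy":0,"dz":0,"rx":0,"ry":-1.15,"rz":0,"gripper":0},{"dx":0,"dy":0,"dz":0,"rx":0,"ry":-1.3,"rz":0,"gripper":0},{"dx":0,"dy":0,"dz":0,"rx":0,"ry":-1.45,"rz":0,"gripper":0},{"dx":0,"dy":0,"dz":0,"rx":0,"ry":-1.55,"rz":0,"gripper":0},{"dx":0,"dy":0,"dz":0,"rx":0,"ry":-1.61,"rz":0,"gripper":0},{"dx":0,"dy":0,"dz":0,"rx":0,"ry":-1.61,"rz":0,"gripper":0},{"dx":0,"dy":0,"dz":0,"rx":0,"ry":-1.61,"rz":0,"gripper":0},{"dx":0,"dy":0,"dz":0,"rx":0,"ry":-1.61,"rz":0,"gripper":0}]' 30; python3 st.py;  python3 - <<'E'
from h import *
from cell import read_camera
p,d=read_camera("side");t,_=read_camera("top"); 
np.savez("pics/f.npz",s=p,t=t)
a=cv2.resize(p[200:300,220:320],None,fx=4,fy=4,interpolation=cv2.INTER_CUBIC)
b=cv2.resize(t[170:270,160:260],None,fx=4,fy=4,interpolation=cv2.INTER_CUBIC)
cv2.imwrite("pics/s7.png",np.hstack([a,b])[:,:,::-1])
t0=np.load('pics/top0.npz')['p'];s0=np.load('pics/side0.npz')['p']
def cen(im,lo,hi,box):
    x0,x1,y0,y1=box; h=cv2.cvtColor(im,cv2.COLOR_RGB2HSV)[y0:y1,x0:x1]; m=cv2.moments(cv2.inRange(h,lo,hi),True); return m['m00'],m['m10']/m['m00'],m['m01']/m['m00']
for nm,lo,hi,b in(("bottle",(5,120,60),(18,255,255),(185,230,220,270)),("tip",(20,120,100),(35,255,255),(300,340,145,180))):
    print(nm,cen(s0,lo,hi,b),cen(p,lo,hi,b))
for b in((200,240,200,225),(250,285,330,365)):
    print(np.abs(s0[b[2]:b[3],b[0]:b[1]].astype(int)-p[b[2]:b[3],b[0]:b[1]]).mean())
E
```

```text
time: 11.75
tool_pos: [0.5457, 0.2165, 0.1206]
tool_rot: [-1.567, 0.004, 1.561]
contact_force: [-5.9, -10.2, 4.7]
opening: 0.014
[-1.513  0.738  0.052] [ -5.85 -10.24   4.66] [0.5457 0.2165 0.1206] [-1.5671  0.0036  1.5614] -1.311 0.037
bottle (221.0, 17.6289592760181, 21.452488687782804) (225.0, 17.924444444444443, 21.56)
tip (277.0, 18.097472924187727, 12.732851985559567) (278.0, 18.06115107913669, 12.726618705035971)
8.376333333333333
8.463401360544218
```

View pics/s7.png

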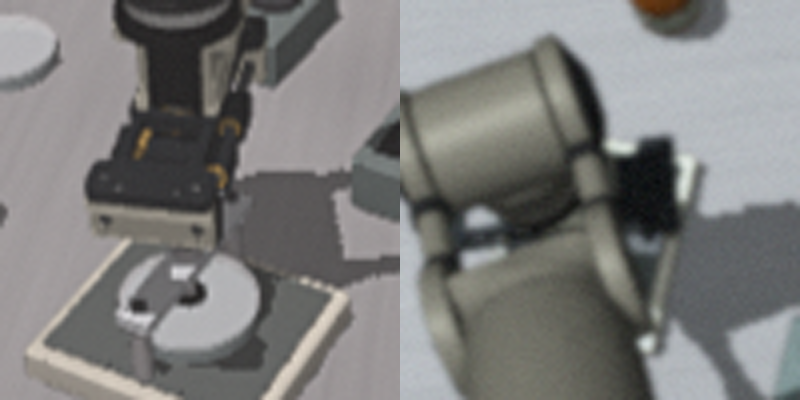

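The side view shows the gripper turned a quarter turn and still holding the wings. The bottle, dish, tip box and counter are unchanged. I settle briefly and hand in.

```bash
python3 -m creep '[{"dx":0,"dy":0,"dz":0,"rx":0,"ry":0,"rz":0,"gripper":0},{"dx":0,"dy":0,"dz":0,"rx":0,"ry":0,"rz":0,"gripper":0},{"dx":0,"dy":0,"dz":0,"rx":0,"ry":0,"rz":0,"gripper":0},{"dx":0,"dy":0,"dz":0,"rx":0,"ry":0,"rz":0,"gripper":0}]' 30; python3 st.py; python3 -c "
from cell import robot
print(robot.hand_in())"
```

```text
time: 12.35
tool_pos: [0.5457, 0.2165, 0.1206]
tool_rot: [-1.567, 0.004, 1.561]
contact_force: [-6.3, -9.9, 5.8]
opening: 0.014
[-1.569  0.739  0.043] [-6.32 -9.87  5.79] [0.5457 0.2165 0.1206] [-1.5671  0.0036  1.5614] -1.311 0.037
the job is handed in; nothing more can be done
None
```

The job is handed in at about 12.4 s. The button was pressed and released, the thumbscrew was seated, and it now stands about a quarter turn back with the fingers still gripping it.

- **Button:** I pressed the rightmost lampbox's button until the force jumped from 5.5 to 18 N, then let go. The picture afterwards showed it up.
- **Seat:** I turned the screw clockwise by about 0.83 rad until the torque rose from about -0.09 to +0.67 N m. An estimate from the stage's orientation gave 0.82 rad to go. That estimate assumes the screw's zero lies along the stage's x axis.
- **Back-off:** I turned the tool back 1.61 rad to allow for finger slip at the seat. I could not read the screw angle itself, so the quarter turn comes from the tool angle and could be off by a few hundredths of a rad.
- **Last checks:** The tool pose was steady, the grip command was 30 N and the opening was 14.0 mm, which matches the wing thickness. The torque about the vertical was down to 0.04 N m. A sideways load of about 12 N remained, from gripping roughly 1–2 mm off the screw's axis.
- **Bystanders:** The bottle and tip box moved less than half a pixel between the first and last side views. The spare dish and counter areas showed no visible change; I did not measure their positions.

One move was refused early on because its rows lacked some keys; nothing moved.

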